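Line up the carton sizes on the display board

TASK

Set out the sample row at the packing desk: stand the four maroon cartons upright on the four square marks of the wooden display board in order of size, one to a mark, centred and square to the mark, with the smallest at the end next to the paper card stand and the largest at the other end by the bell. Let go of them all and leave the amber jar where it stands.

Things in the scene. Friction and masses are not known exactly. Their poses are not given: they have to be found in the camera images.
- carton_xs: The smallest of four upright maroon folding cartons (cream panel and orange band on all four sides, closed top with a small gold dot): square section 36 x 36 mm, 56 mm tall, loose, filled and stiff, 45 to 290 g. Origin: centre of the underside; z up the carton, x and y square to its side faces (all four sides alike).
- carton_s: The second smallest of four upright maroon folding cartons (cream panel and orange band on all four sides, closed top with a small gold dot): square section 42 x 42 mm, 76 mm tall, loose, filled and stiff, 45 to 290 g. Origin: centre of the underside; z up the carton, x and y square to its side faces (all four sides alike).
- carton_m: The second largest of four upright maroon folding cartons (cream panel and orange band on all four sides, closed top with a small gold dot): square section 49 x 49 mm, 96 mm tall, loose, filled and stiff, 45 to 290 g. Origin: centre of the underside; z up the carton, x and y square to its side faces (all four sides alike).
- carton_l: The largest of four upright maroon folding cartons (cream panel and orange band on all four sides, closed top with a small gold dot): square section 56 x 56 mm, 116 mm tall, loose, filled and stiff, 45 to 290 g. Origin: centre of the underside; z up the carton, x and y square to its side faces (all four sides alike).
- pad_1: Square mark 1 of 4, counted from the robot's right (-y) to its left: fixed grey pad with black edge, 72 x 72 x 4 mm, on a brown wooden board (110 x 540 x 12 mm), so its top is 16 mm above the desk. Pads about 95 mm apart in a row crosswise in front of the robot. Origin: centre of its underside, 4 mm below its top; z up, x across the board (away from the robot), y along the row.
- pad_2: Square mark 2 of 4, counted from the robot's right (-y) to its left: fixed grey pad with black edge, 72 x 72 x 4 mm, on a brown wooden board (110 x 540 x 12 mm), so its top is 16 mm above the desk. Pads about 95 mm apart in a row crosswise in front of the robot. Origin: centre of its underside, 4 mm below its top; z up, x across the board (away from the robot), y along the row.
- pad_3: Square mark 3 of 4, counted from the robot's right (-y) to its left: fixed grey pad with black edge, 72 x 72 x 4 mm, on a brown wooden board (110 x 540 x 12 mm), so its top is 16 mm above the desk. Pads about 95 mm apart in a row crosswise in front of the robot. Origin: centre of its underside, 4 mm below its top; z up, x across the board (away from the robot), y along the row.
- pad_4: Square mark 4 of 4, counted from the robot's right (-y) to its left: fixed grey pad with black edge, 72 x 72 x 4 mm, on a brown wooden board (110 x 540 x 12 mm), so its top is 16 mm above the desk. Pads about 95 mm apart in a row crosswise in front of the robot. Origin: centre of its underside, 4 mm below its top; z up, x across the board (away from the robot), y along the row.
- card_stand: Fixed stand with an upright blank paper card with an orange stripe, 50 mm wide, 72 mm tall, light wooden foot 45 x 50 mm, on the board beyond one end of the row of pads, about 95 mm from the end pad. Which end varies; at the other end is a low round steel counter bell, 48 mm across, 33 mm tall, fixed. Origin: centre of its underside.
- jar: Amber jar with brass lid and paper label, 54 mm across, 70 mm tall, loose, standing on the desk to the robot's left. To be left alone. Origin: centre of the underside.
Things that resemble listed ones, but are neither listed nor needed, are in the scene too. What is shaped like the carton_s but purple is not meant.

How it is judged:
At the end, for the whole second after the job is handed in: Counted from the card stand's end of the row, the four pads carry the cartons from smallest to largest: each carton's underside rests on its pad, its centre within 12 mm of the pad's, upright, its sides square to the pad's within 0.2 rad, released and at rest (((horizontal distance between card_stand and pad_1 below 0.15 m and horizontal distance between carton_xs and pad_1 below 0.012 m and z of carton_xs in the frame of pad_1 between 0 and 0.008 m and (angle between the x axis of carton_xs and the x axis of pad_1, either way round below 0.2 rad or angle between the x axis of carton_xs and the y axis of pad_1, either way round below 0.2 rad) and horizontal distance between carton_s and pad_2 below 0.012 m and z of carton_s in the frame of pad_2 between 0 and 0.008 m and (angle between the x axis of carton_s and the x axis of pad_2, either way round below 0.2 rad or angle between the x axis of carton_s and the y axis of pad_2, either way round below 0.2 rad) and horizontal distance between carton_m and pad_3 below 0.012 m and z of carton_m in the frame of pad_3 between 0 and 0.008 m and (angle between the x axis of carton_m and the x axis of pad_3, either way round below 0.2 rad or angle between the x axis of carton_m and the y axis of pad_3, either way round below 0.2 rad) and horizontal distance between carton_l and pad_4 below 0.012 m and z of carton_l in the frame of pad_4 between 0 and 0.008 m and (angle between the x axis of carton_l and the x axis of pad_4, either way round below 0.2 rad or angle between the x axis of carton_l and the y axis of pad_4, either way round below 0.2 rad)) or (horizontal distance between card_stand and pad_4 below 0.15 m and horizontal distance between carton_xs and pad_4 below 0.012 m and z of carton_xs in the frame of pad_4 between 0 and 0.008 m and (angle between the x axis of carton_xs and the x axis of pad_4, either way round below 0.2 rad or angle between the x axis of carton_xs and the y axis of pad_4, either way round below 0.2 rad) and horizontal distance between carton_s and pad_3 below 0.012 m and z of carton_s in the frame of pad_3 between 0 and 0.008 m and (angle between the x axis of carton_s and the x axis of pad_3, either way round below 0.2 rad or angle between the x axis of carton_s and the y axis of pad_3, either way round below 0.2 rad) and horizontal distance between carton_m and pad_2 below 0.012 m and z of carton_m in the frame of pad_2 between 0 and 0.008 m and (angle between the x axis of carton_m and the x axis of pad_2, either way round below 0.2 rad or angle between the x axis of carton_m and the y axis of pad_2, either way round below 0.2 rad) and horizontal distance between carton_l and pad_1 below 0.012 m and z of carton_l in the frame of pad_1 between 0 and 0.008 m and (angle between the x axis of carton_l and the x axis of pad_1, either way round below 0.2 rad or angle between the x axis of carton_l and the y axis of pad_1, either way round below 0.2 rad))) and angle between each of carton_xs, carton_s, carton_m, carton_l's own z axis and vertical below 0.1 rad and linear speed of each of carton_xs, carton_s, carton_m, carton_l below 0.02 m/s and angular speed of each of carton_xs, carton_s, carton_m, carton_l below 0.2 rad/s); the robot touches nothing.
It fails at once if the amber jar was pushed more than 25 mm or tipped (distance of jar from where it was at the start of the episode above 0.025 m or angle between jar's own z axis and vertical above 0.5 rad).
It also fails if it takes over 102 s, if anything falls off the work surface, if the arm or the gripper's body presses on something with over 40 N, if the wrist force passes 120 N, or if a joint passes its speed limit or range.

ROBOT

A 7-joint arm with a two-finger parallel gripper is mounted at the origin on the work surface. World frame = base frame: x ahead of the robot, y to its left, z up, the work surface at z = 0. Lengths are in m, angles in rad, forces in N, time in s.
With the tool pointing down it reaches from about 0.4 to 0.875 m from the base axis. Payload 6.5 kg.
Tool frame: the origin (TCP) lies on the mounting face of the last link; the fingertips stand 166 mm ahead of it and the grasp point (between the pads) lies 147 mm ahead of it; z points along the fingers, y is the line along which they close (so a half turn about z gives the same grasp; the last joint's range is limited). The gripper opens to 88 mm and grips with 3 to 60 N. Pads are 18 mm wide; open, the fingers measure 123 mm over their backs; the gripper's body (75 mm by 187 mm) begins 45 mm behind the grasp point.
Start: joints at [1.144, 0.536, -0.004, 1.538, 0.003, 1.067, -0.071], TCP at [0.229, -0.608, 0.405] pointing down, gripper open.
Joint ranges: [-2.7, 2.7], [-0.37, 2.16], [-1.27, 1.26], [0.24, 2.4], [-1.31, 4.45], [0.19, 1.91], [-2.76, 2.76]. Speed limits (rad/s): [2.39, 2.39, 3.14, 3.14, 3.14, 3.14, 3.14].

INTERFACE

Orientations are given as a unit quaternion [w, x, y, z].
In Python, from bench import r gives the robot as it stands.
- The arm moves only by the shell command python3 -m inch 'ROWS' [OPENING]. ROWS is JSON, a list of rows, each a list of 4 numbers: the shift along the tool's x, y, z each as a share of 0.5 m, from -1 to 1, then the turn about the tool's z as a share of 90 degrees, from -1 to 1. In form: [[dx, dy, dz, spin], ...]. A call has 1 to 5 rows; each row shifts and turns the commanded pose from where the row before left it, along the tool's axes as they then stand; what a row does not reach is not made up. A row lasts 1/10 s, in which the tool goes at most 50 mm and 8.59 degrees, less where a joint would pass 70% of its speed; a pose out of reach is approached as far as the arm can. A call with a number of a shift or a turn outside -1 to 1 is refused whole. A call with a gripper value outside its range is refused whole. OPENING is the opening, from 0 (shut) to 1 (fully open), set as the call begins (- or left out, the last holds). The fingers move at their own pace and stop on an object; the grip force is fixed at half the most. Time passes only in rows, so rows that do not move let the fingers close. It gives the time, the measured TCP pose, the force, the opening and the grip force at its end, in the units of the state.
- r.observe(): the state, without advancing time (a new reading comes with each control period).
- r.read_camera(name): name is "side" or "top" or "wrist"; returns a dict with "image" (480x640x3 uint8, red, green, blue), "range_z" (480x640 float32, m along the optical axis (not along the pixel's ray), 0 where there is no reading), "mtx" (3x3 intrinsics, pixels), "D" ([k1, k2, p1, p2, k3] as OpenCV has them; the pictures are not rectified), "R" (3x3) and "t" (3): a world point X has camera coordinates R X + t. Camera axes: x right, y down, z forward; pixel columns grow to the right and rows downward; lengths in m; the calibration is good to about 2 mm. A picture is of the moment at which its call begins.
- r.finish_job(): hands the job in; it is judged then, once.
The state is a dict: "clock": time; "qpos": joint angles; "qd": joint speeds; "joint_torque": joint torques, N m; "eef_pos": TCP position; "orientation": TCP orientation; "wrist_force": force on the tool from outside, world axes, zero at the start; "torque": the same for the moment, N m; "width": finger opening in m; "gripper_force": force on a finger pad.
Only numpy, scipy, OpenCV 4.12 (cv2) and the standard library are available. Lean on these libraries where they do the work, as an engineer would, in place of code of your own. Each camera call takes 0.05 s, during which the arm holds its last target. There are 200 camera calls.

## Working session

There is one attempt and no reset: what is moved stays moved. The work goes in short steps, Python scripts to look and compute and a shell command to move; the robot and the scene stay as the last step left them, time stands still between calls to the robot, and variables do not carry over. Pictures are saved under pics/ and viewed, at most 14 in all, crops included, and the job is handed in when it is done.

```bash
mkdir -p pics; ls
python3 - <<'E'
from bench import r
import cv2,numpy as np
s=r.observe();print({k:np.round(v,3) for k,v in s.items()})
for n in("top","side"):
    c=r.read_camera(n);cv2.imwrite(f"pics/{n}0.png",c["image"][:,:,::-1]);print(n,c["mtx"],c["D"],c["R"],c["t"])
E
```

```text
pics
{'clock': np.float64(0.0), 'qpos': array([ 1.144,  0.537, -0.004,  1.539,  0.003,  1.067, -0.071]), 'qd': array([ 0.001,  0.   , -0.001, -0.001,  0.   ,  0.   ,  0.   ]), 'joint_torque': array([-0.0000e+00, -5.7099e+01,  9.9100e-01, -2.5161e+01, -5.6000e-02,
        1.8000e-02,  0.0000e+00]), 'eef_pos': array([ 0.229, -0.608,  0.404]), 'orientation': array([-0.001,  0.984,  0.179, -0.   ]), 'wrist_force': array([0.116, 0.203, 0.539]), 'torque': array([-0.004,  0.02 ,  0.01 ]), 'gripper_force': np.float64(0.0), 'width': np.float64(0.088)}
top [[565.11204691   0.         326.09125207]
 [  0.         565.11204691 229.59186805]
 [  0.           0.           1.        ]] [-0.14703086  0.          0.          0.          0.        ] [[ 0.02277031 -0.99944259 -0.02441347]
 [-0.99607659 -0.02059127 -0.08606636]
 [ 0.08551569  0.02627745 -0.99599024]] [0.07235301 0.53445787 1.16729597]
side [[544.37954113   0.         325.1103321 ]
 [  0.         544.37954113 238.43804416]
 [  0.           0.           1.        ]] [-0.03951797  0.          0.          0.          0.        ] [[-0.75403082 -0.65658051 -0.018427  ]
 [-0.38838208  0.46829954 -0.79363398]
 [ 0.52971396 -0.59126777 -0.60811639]] [0.43594675 0.21732936 0.73907801]
```

View pics/top0.png

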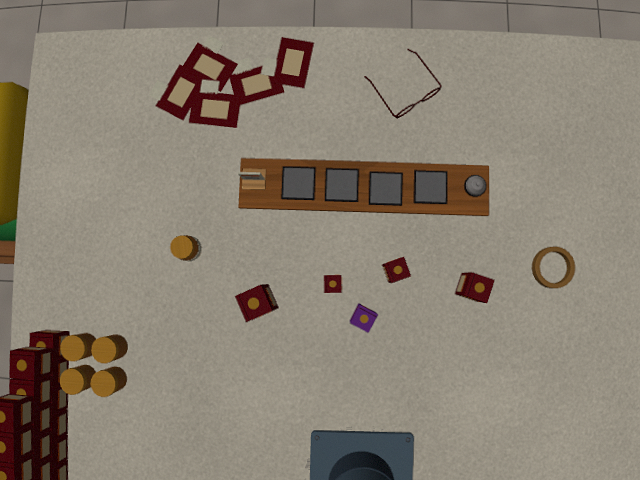

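View pics/side0.png

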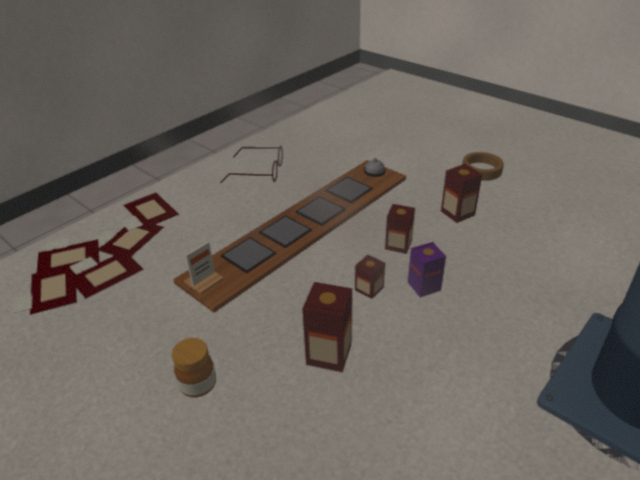

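The top picture shows the card stand at (252,179), on the +y end by pad_4, and the bell at (475,186). So xs goes on pad_4, s on pad_3, m on pad_2 and l on pad_1. The cartons are at (256,302) L, (333,284) xs, (397,270) s and (476,287) m. The purple one at (364,318) is the decoy. The jar is at (184,247). Next I measure with depth.

```bash
cat > h.py <<'E'
from bench import r
import cv2,numpy as np
def cloud(n):
    c=r.read_camera(n);H,W=c["range_z"].shape
    g=np.stack(np.meshgrid(np.arange(W),np.arange(H)),-1).reshape(-1,1,2).astype(np.float64)
    p=cv2.undistortPoints(g,c["mtx"],c["D"]).reshape(H,W,2);z=c["range_z"].astype(float)
    P=np.concatenate([p*z[...,None],z[...,None]],-1)
    X=(P-c["t"])@c["R"]
    X[z==0]=np.nan
    return c["image"],X
def rect(pts):
    (cx,cy),(w,h),a=cv2.minAreaRect((pts*1000).astype(np.float32))
    a=(a+45)%90-45
    return np.round([cx,cy,w,h,a],1)
E
python3 - <<'E'
from h import *
im,X=cloud("top")
print("desk z",np.nanmedian(X[350:400,200:300,2]))
for n,(u,v) in dict(L=(256,302),xs=(333,284),s=(397,270),m=(476,287),purple=(364,318),jar=(184,247)).items():
    w=np.zeros(X.shape[:2],bool);w[v-30:v+30,u-30:u+30]=1
    zt=np.nanmedian(X[v-3:v+4,u-3:u+4,2])
    k=(w&(abs(X[...,2]-zt)<.006)).astype(np.uint8)
    _,l=cv2.connectedComponents(k);k=l==l[v,u]
    print(n,round(zt,4),rect(X[k][:,:2]),"mean",np.round(X[k][:,:2].mean(0)*1000,1))
for n,(u,v) in dict(p4=(299,183),p3=(342,184),p2=(386,188),p1=(431,187)).items():
    hsv=cv2.cvtColor(im,cv2.COLOR_RGB2HSV)
    w=np.zeros(X.shape[:2],bool);w[v-24:v+24,u-24:u+24]=1
    k=(w&((hsv[...,1]<70)|(hsv[...,2]<40))).astype(np.uint8)
    _,l=cv2.connectedComponents(k);k=l==l[v,u]
    print(n,round(np.nanmedian(X[k][:,2]),4),rect(X[k][:,:2]),"mean",np.round(X[k][:,:2].mean(0)*1000,1))
E
```

```text
desk z 0.00069843358379542
L 0.1172 [378.7 219.8  56.4  57.3  25.6] mean [378.9 219.3]
xs 0.0571 [420.1  67.6  34.6  34.7   1.2] mean [420.3  67.4]
s 0.0771 [451.  -61.3  42.3  42.8  21.1] mean [450.9 -61.1]
m 0.0977 [ 419.2 -222.2   50.1   49.7  -18.4] mean [ 418.8 -221.7]
purple 0.077 [351.8   4.4  42.5  42.2 -27.2] mean [351.9   4.5]
jar 0.071 [486.9 380.   45.5  49.1   1.3] mean [487.3 379.7]
p4 0.0165 [632.7 146.8  70.6  69.1   1.5] mean [nan nan]
p3 0.0166 [640.4  56.1  62.3  72.5 -22.3] mean [nan nan]
p2 0.0168 [628.3 -40.1  69.4  69.7  -7.6] mean [nan nan]
p1 0.0167 [ 641.9 -131.2   72.6   61.5  -44.3] mean [nan nan]
```

Run:
```python
from h import *
im=cv2.imread("pics/top0.png");cv2.imwrite("pics/crop1.png",cv2.resize(im[150:340,220:510],None,fx=2.7,fy=2.7,interpolation=cv2.INTER_CUBIC))
```

```text
(no output)
```

View pics/crop1.png

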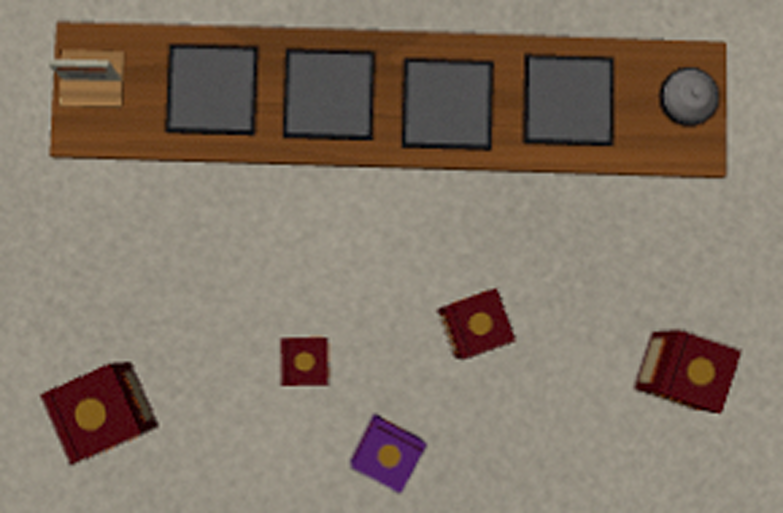

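The crop confirms four maroon cartons of the right sizes: tops of 35, 42, 50 and 57 mm at heights of 57, 77, 98 and 117 mm. The decoy is purple. The pad corners are clear at crop pixels such as p4 (169,46)-(254,133).

```bash
cat >> h.py <<'E'
def onplane(n,uv,z):
    c=r.read_camera(n);p=cv2.undistortPoints(np.array(uv,float).reshape(-1,1,2),c["mtx"],c["D"]).reshape(-1,2)
    d=np.c_[p,np.ones(len(p))]@c["R"];o=-c["t"]@c["R"]
    return o+d*((z-o[2])/d[:,2])[:,None]
def go(x,y,gz,psi):
    "grasp point target, tool-x heading deg -> spin, then shift shares in spun tool frame"
    s=r.observe();w,a,b,c=s["orientation"];p=s["eef_pos"]
    h=np.degrees(np.arctan2(2*(a*b+w*c),1-2*(b*b+c*c)))
    q=np.radians(psi);d=np.array([x,y,gz+.147])-p
    print("at",np.round(p-[0,0,.147],4),"psi %.1f"%h,"w %.4f F %.1f t %.2f"%(s["width"],s["gripper_force"],s["clock"]))
    print("spin %.4f shift"%((h-psi)/90),np.round(np.array([np.cos(q)*d[0]+np.sin(q)*d[1],np.sin(q)*d[0]-np.cos(q)*d[1],-d[2]])/.5,4))
E
python3 - <<'E'
from h import *
C=dict(p4=[(169,46),(256,47),(254,133),(166,131)],p3=[(287,50),(374,53),(372,139),(284,137)],p2=[(405,59),(492,61),(491,149),(403,147)],p1=[(526,55),(612,57),(611,144),(525,143)])
for k,v in C.items():
    uv=(np.array(v)+.5)/2.7-.5+[220,150]
    P=onplane("top",uv,.0165)[:,:2];e=P[0]-P[1]
    print(k,np.round(P.mean(0)*1000,1),np.round([np.linalg.norm(P[i]-P[i-1])*1000 for i in range(4)],1),rect(P))
go(.379,.220,.22,115.6)
E
```

```text
p4 [633.  146.8] [68.4 69.4 69.1 69.8] [6.329e+02 1.469e+02 6.910e+01 6.980e+01 1.000e-01]
p3 [630.3  53.1] [69.8 69.1 68.9 69.4] [ 6.302e+02  5.310e+01  6.940e+01  6.980e+01 -6.000e-01]
p2 [624.8 -40.7] [70.4 69.1 70.4 69.4] [ 6.248e+02 -4.060e+01  6.940e+01  7.050e+01 -2.000e-01]
p1 [ 630.3 -136.6] [70.5 68.7 69.8 68.3] [ 6.301e+02 -1.367e+02  6.870e+01  7.090e+01 -3.000e-01]
at [ 0.2294 -0.6081  0.2575] psi 20.7 w 0.0884 F 0.0 t 0.35
spin -1.0547 shift [1.3643 0.9854 0.0751]
```

I start with M since it is nearest. Before descending I need to see how the moves behave.

```bash
python3 - <<'E'
from h import *
go(.419,-.222,.16,71.6)
E
python3 -m inch '[[0,0,0,-0.09],[0,0,0,-0.09],[0,0,0,-0.09],[0,0,0,-0.09],[0,0,0,-0.09]]'
python3 - <<'E'
from h import *
go(.419,-.222,.16,71.6)
E
```

```text
at [ 0.2294 -0.6081  0.2575] psi 20.7 w 0.0884 F 0.0 t 0.35
spin -0.5659 shift [0.8524 0.116  0.1951]
clock: 0.85
eef_pos: [0.2294, -0.6081, 0.4047]
orientation: [-0.0, 0.859, 0.511, -0.0]
wrist_force: [-0.2, -0.4, 0.1]
width: 0.0879
gripper_force: 0.0
at [ 0.2294 -0.6081  0.2577] psi 61.5 w 0.0879 F 0.0 t 0.85
spin -0.1122 shift [0.8525 0.116  0.1954]
```

```bash
python3 -m inch '[[0,0,0,-0.056],[0,0,0,-0.056],[0.085,0.0116,0.0195,0],[0.085,0.0116,0.0195,0],[0.085,0.0116,0.0195,0]]' >/dev/null
python3 -m inch '[[0.085,0.0116,0.0195,0],[0.085,0.0116,0.0195,0],[0.085,0.0116,0.0195,0],[0.085,0.0116,0.0195,0],[0.085,0.0116,0.0195,0]]'>/dev/null
python3 -m inch '[[0.085,0.0116,0.0195,0],[0.085,0.0116,0.0195,0],[0,0,0,0],[0,0,0,0]]'
python3 - <<'E'
from h import *
go(.419,-.222,.07,71.6)
c=r.read_camera("wrist");cv2.imwrite("pics/w1.png",c["image"][:,:,::-1])
print(r.observe()["qpos"].round(2))
E
```

```text
clock: 2.25
eef_pos: [0.4213, -0.2236, 0.3072]
orientation: [-0.0, 0.812, 0.584, -0.0]
wrist_force: [-0.3, -0.8, 0.9]
width: 0.0879
gripper_force: 0.0
at [ 0.4213 -0.2236  0.1602] psi 71.4 w 0.0879 F 0.0 t 2.25
spin -0.0022 shift [ 0.0016 -0.0055  0.1804]
[ 0.66  0.41 -0.31  2.05  0.19  0.71 -0.11]
```

View pics/w1.png

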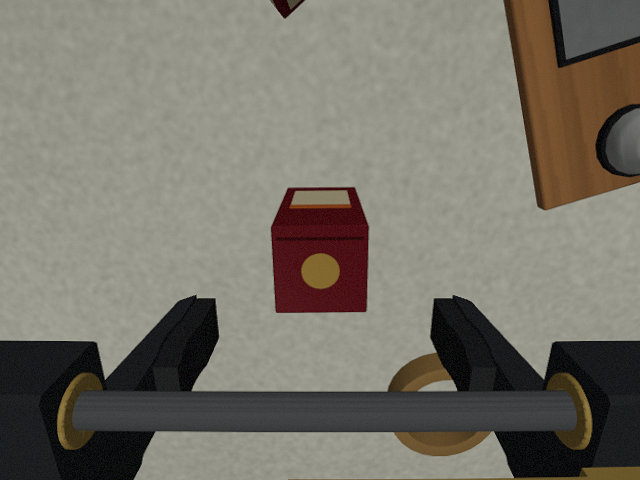

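The wrist view shows the carton at (321,270), square and centred between the fingers. Now descend, grip and lift.

```bash
python3 -m inch '[[0.0016,-0.0055,0.045,0],[0,0,0.045,0],[0,0,0.045,0],[0,0,0.045,0],[0,0,0,0]]'
python3 -m inch '[[0,0,0,0],[0,0,0,0],[0,0,0,0],[0,0,0,0],[0,0,0,0]]' 0
python3 -m inch '[[0,0,-0.04,0],[0,0,-0.08,0],[0,0,-0.08,0],[0,0,-0.08,0],[0,0,-0.08,0]]'
python3 - <<'E'
from h import *
go(.6248,-.0407,.25,89)
E
```

```text
clock: 2.8
eef_pos: [0.417, -0.2239, 0.2154]
orientation: [-0.002, 0.814, 0.581, -0.001]
wrist_force: [-0.3, 0.2, 0.2]
width: 0.0884
gripper_force: 0.0
clock: 3.3
eef_pos: [0.4188, -0.2228, 0.2177]
orientation: [0.0, 0.813, 0.582, 0.0]
wrist_force: [0.2, -0.1, -0.3]
width: 0.0503
gripper_force: 0.0
clock: 3.8
eef_pos: [0.4181, -0.2224, 0.3988]
orientation: [-0.0, 0.813, 0.583, -0.0]
wrist_force: [0.0, -1.8, -2.0]
width: 0.0485
gripper_force: 29.9
at [ 0.4181 -0.2224  0.2518] psi 71.3 w 0.0485 F 29.9 t 3.80
spin -0.1970 shift [0.3706 0.4069 0.0037]
```

```bash
python3 -m inch '[[0,0,0,-0.0667],[0,0,0,-0.0667],[0,0,0,-0.0667],[0,0,0,0]]' >/dev/null
python3 -m inch '[[0.0618,0.0678,0,0],[0.0618,0.0678,0,0],[0.0618,0.0678,0,0],[0.0618,0.0678,0,0],[0.0618,0.0678,0,0]]'>/dev/null
python3 -m inch '[[0.0618,0.0678,0,0],[0,0,0,0],[0,0,0,0],[0,0,0,0]]'
python3 - <<'E'
from h import *
go(.6248,-.0407,.092,89)
im,X=cloud("side");cv2.imwrite("pics/s1.png",im[:,:,::-1])
c=r.read_camera("wrist");cv2.imwrite("pics/w2.png",c["image"][:,:,::-1])
E
```

```text
clock: 5.1
eef_pos: [0.6237, -0.0411, 0.3967]
orientation: [-0.0, 0.713, 0.702, -0.001]
wrist_force: [-0.3, -0.8, -2.2]
width: 0.0483
gripper_force: 29.9
at [ 0.6237 -0.0411  0.2497] psi 89.1 w 0.0483 F 29.9 t 5.10
spin 0.0013 shift [0.0008 0.0021 0.3154]
```

View pics/s1.png

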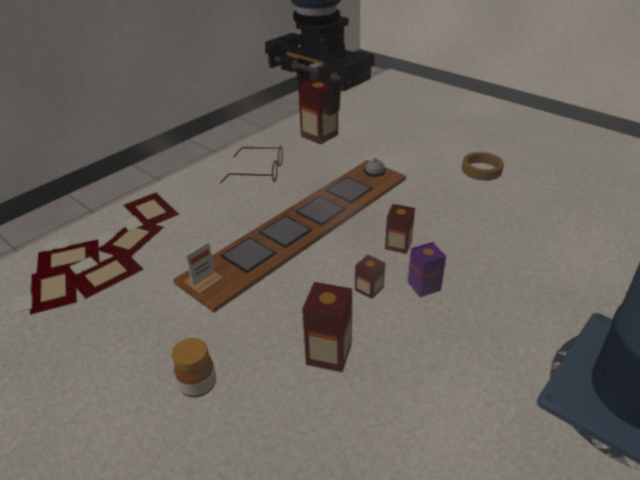

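The side view shows carton M held upright with its bottom corner at (320,141). I'll get its actual height and centre from depth.

```bash
cat >> h.py <<'E'
def held(u0,u1,v0,v1,z0):
    im,X=cloud("side");h=cv2.cvtColor(im,cv2.COLOR_RGB2HSV)
    W=X[v0:v1,u0:u1];k=(h[v0:v1,u0:u1,1]>60)&(W[...,2]>z0)
    e=r.observe()["eef_pos"];k&=np.hypot(W[...,0]-e[0],W[...,1]-e[1])<.06
    P=W[k];print(len(P),"z pct",np.percentile(P[:,2],[0.5,2,98,99.5]).round(4),"xy",rect(P[:,:2]),"grasp",(e-[0,0,.147]).round(4))
E
python3 - <<'E'
from h import *
held(290,350,75,150,.12)
E
```

```text
1886 z pct [0.1826 0.1844 0.2776 0.2789] xy [616.1 -38.3  53.7  98.5  -6.3] grasp [ 0.6238 -0.0413  0.2503]
```

```bash
python3 -m inch '[[0.0008,0.002,0.08,0],[0,0,0.08,0],[0,0,0.08,0],[0,0,0.06,0],[0,0,0.018,0]]' 
python3 -m inch '[[0,0,0.003,0],[0,0,0.003,0],[0,0,0.002,0],[0,0,0,0],[0,0,0,0]]'
python3 - <<'E'
from h import *
go(.6248,-.0407,.086,89)
print(r.observe()["wrist_force"])
E
```

```text
clock: 5.75
eef_pos: [0.6236, -0.0406, 0.2351]
orientation: [-0.002, 0.712, 0.702, -0.002]
wrist_force: [-0.8, -1.0, -2.1]
width: 0.0487
gripper_force: 29.9
clock: 6.25
eef_pos: [0.6257, -0.0396, 0.2351]
orientation: [0.001, 0.712, 0.702, 0.0]
wrist_force: [0.8, 0.1, -1.2]
width: 0.0491
gripper_force: 29.9
at [ 0.6257 -0.0396  0.0881] psi 89.3 w 0.0491 F 29.9 t 6.25
spin 0.0028 shift [-0.0023 -0.0018  0.0043]
[ 0.75238238  0.14174215 -1.15799045]
```

```bash
python3 -m inch '[[-0.002,-0.001,0.002,0],[0,0,0.002,0],[0,0,0,0],[0,0,0,0]]' 
python3 -m inch '[[0,0,0,0],[0,0,0,0],[0,0,0,0],[0,0,0,0]]' 0.95
python3 -m inch '[[0,0,-0.04,0],[0,0,-0.08,0],[0,0,-0.08,0],[0,0,-0.08,0],[0,0,0,0]]'
python3 - <<'E'
from h import *
go(.451,-.061,.10,111.1)
E
```

```text
clock: 6.65
eef_pos: [0.6253, -0.0402, 0.2339]
orientation: [0.0, 0.712, 0.703, 0.0]
wrist_force: [-3.0, -0.1, 11.1]
width: 0.049
gripper_force: 29.9
clock: 7.05
eef_pos: [0.6248, -0.0406, 0.232]
orientation: [-0.0, 0.712, 0.703, -0.0]
wrist_force: [-0.0, -0.7, 0.1]
width: 0.0788
gripper_force: 0.0
clock: 7.55
eef_pos: [0.6268, -0.0402, 0.3781]
orientation: [0.004, 0.712, 0.702, 0.003]
wrist_force: [-0.5, 0.1, 0.1]
width: 0.0836
gripper_force: 0.0
at [ 0.6268 -0.0402  0.2311] psi 89.2 w 0.0836 F 0.0 t 7.55
spin -0.2428 shift [ 0.0877 -0.343   0.2622]
```

```bash
python3 -m inch '[[0,0,0,-0.081],[0,0,0,-0.081],[0,0,0,-0.081],[0.022,-0.0858,0,0],[0.022,-0.0858,0,0]]' >/dev/null
python3 -m inch '[[0.022,-0.0858,0,0],[0.022,-0.0858,0,0],[0,0,0.09,0],[0,0,0.08,0],[0,0,0,0]]' 1 >/dev/null
python3 -m inch '[[0,0,0,0],[0,0,0,0]]'
python3 - <<'E'
from h import *
go(.451,-.061,.052,111.1)
E
```

```text
clock: 8.75
eef_pos: [0.4499, -0.0611, 0.2886]
orientation: [0.001, 0.565, 0.825, 0.001]
wrist_force: [-0.7, 0.6, 0.7]
width: 0.0879
gripper_force: 0.0
at [ 0.4499 -0.0611  0.1416] psi 111.1 w 0.0879 F 0.0 t 8.75
spin 0.0005 shift [-0.0005  0.0021  0.1791]
```

```bash
python3 -m inch '[[0,0.001,0.06,0],[0,0,0.06,0],[0,0,0.04,0],[0,0,0.019,0],[0,0,0,0]]'
python3 -m inch '[[0,0,0,0],[0,0,0,0],[0,0,0,0],[0,0,0,0],[0,0,0,0]]' 0
python3 -m inch '[[0,0,0,0],[0,0,0,0],[0,0,0,0]]'
python3 -m inch '[[0,0,-0.05,0],[0,0,-0.08,0],[0,0,-0.08,0],[0,0,-0.08,0],[0,0,0,0]]'
python3 - <<'E'
from h import *
go(.6303,.0531,.20,89.3)
E
```

```text
clock: 9.25
eef_pos: [0.4499, -0.0611, 0.1979]
orientation: [0.0, 0.565, 0.825, 0.0]
wrist_force: [-0.2, -0.5, 0.2]
width: 0.088
gripper_force: 0.0
clock: 9.75
eef_pos: [0.4495, -0.0612, 0.198]
orientation: [0.0, 0.566, 0.825, 0.0]
wrist_force: [-0.0, -0.1, 0.3]
width: 0.0501
gripper_force: 0.0
clock: 10.05
eef_pos: [0.4497, -0.0611, 0.1979]
orientation: [0.0, 0.565, 0.825, 0.0]
wrist_force: [0.2, 1.0, 2.8]
width: 0.0419
gripper_force: 30.0
clock: 10.55
eef_pos: [0.4509, -0.0611, 0.3467]
orientation: [0.003, 0.566, 0.825, 0.001]
wrist_force: [-0.0, -0.3, -2.6]
width: 0.0418
gripper_force: 30.0
at [ 0.4509 -0.0611  0.1997] psi 111.1 w 0.0418 F 30.0 t 10.55
spin 0.2423 shift [ 0.2328  0.356  -0.0006]
```

```bash
python3 -m inch '[[0,0,0,0.081],[0,0,0,0.081],[0,0,0,0.081],[0,0,0,0],[0.0466,0.0712,0,0]]' >/dev/null
python3 -m inch '[[0.0466,0.0712,0,0],[0.0466,0.0712,0,0],[0.0466,0.0712,0,0],[0.0466,0.0712,0,0],[0,0,0,0]]' >/dev/null
python3 -m inch '[[0,0,0,0],[0,0,0,0]]'
python3 - <<'E'
from h import *
go(.6303,.0531,.067,89.3)
E
```

```text
clock: 11.75
eef_pos: [0.6281, 0.0521, 0.3416]
orientation: [-0.0, 0.711, 0.703, -0.001]
wrist_force: [-0.6, -0.0, -0.8]
width: 0.0415
gripper_force: 30.0
at [0.6281 0.0521 0.1946] psi 89.3 w 0.0415 F 30.0 t 11.75
spin 0.0002 shift [0.002  0.0044 0.2553]
```

```bash
python3 -m inch '[[0.001,0.003,0.07,0],[0,0,0.08,0],[0,0,0.07,0],[0,0,0.02,0],[0,0,0,0]]' 
python3 -m inch '[[0,0,0.005,0],[0,0,0.005,0],[0,0,0.005,0],[0,0,0,0],[0,0,0,0]]'
python3 - <<'E'
from h import *
go(.6303,.0531,.067,89.3)
E
```

```text
clock: 12.25
eef_pos: [0.6294, 0.0526, 0.2216]
orientation: [-0.001, 0.712, 0.703, -0.001]
wrist_force: [0.4, -0.2, -1.1]
width: 0.0417
gripper_force: 30.0
clock: 12.75
eef_pos: [0.6305, 0.0535, 0.2156]
orientation: [0.0, 0.712, 0.703, 0.0]
wrist_force: [0.5, -0.3, -1.6]
width: 0.0416
gripper_force: 30.0
at [0.6305 0.0535 0.0686] psi 89.3 w 0.0416 F 30.0 t 12.75
spin -0.0004 shift [-0.0009 -0.0005  0.0032]
```

```bash
python3 -m inch '[[0,0,0.002,0],[0,0,0.002,0],[0,0,0,0],[0,0,0,0]]' 
python3 -m inch '[[0,0,0,0],[0,0,0,0],[0,0,0,0],[0,0,0,0],[0,0,0,0]]' 0.95
python3 -m inch '[[0,0,-0.04,0],[0,0,-0.08,0],[0,0,-0.08,0],[0,0,-0.06,0],[0,0,0,0]]'
python3 - <<'E'
from h import *
go(.420,.0675,.10,91.2)
E
```

```text
clock: 13.15
eef_pos: [0.6306, 0.0536, 0.214]
orientation: [0.0, 0.712, 0.703, 0.0]
wrist_force: [-1.6, -0.7, 5.6]
width: 0.0417
gripper_force: 30.0
clock: 13.65
eef_pos: [0.6304, 0.0535, 0.2131]
orientation: [-0.0, 0.712, 0.703, -0.0]
wrist_force: [-0.1, -0.5, 0.0]
width: 0.0793
gripper_force: 0.0
clock: 14.15
eef_pos: [0.6319, 0.0541, 0.348]
orientation: [0.002, 0.712, 0.702, 0.003]
wrist_force: [-0.4, 0.0, -0.1]
width: 0.0839
gripper_force: 0.0
at [0.6319 0.0541 0.201 ] psi 89.3 w 0.0839 F 0.0 t 14.15
spin -0.0217 shift [ 0.0357 -0.4232  0.202 ]
```

Placed. Next is xs.

```bash
python3 -m inch '[[0.007,-0.0846,0,-0.0217],[0.007,-0.0846,0,0],[0.007,-0.0846,0,0],[0.007,-0.0846,0,0],[0.007,-0.0846,0,0]]' 0.85 >/dev/null
python3 -m inch '[[0,0,0.08,0],[0,0,0.08,0],[0,0,0.04,0],[0,0,0,0],[0,0,0,0]]'
python3 - <<'E'
from h import *
go(.420,.0675,.039,91.2)
c=r.read_camera("wrist");cv2.imwrite("pics/w3.png",c["image"][:,:,::-1])
E
```

```text
clock: 15.15
eef_pos: [0.4186, 0.0681, 0.2432]
orientation: [-0.0, 0.699, 0.715, -0.0]
wrist_force: [0.5, -0.8, -0.4]
width: 0.0749
gripper_force: 0.0
at [0.4186 0.0681 0.0962] psi 91.2 w 0.0749 F 0.0 t 15.15
spin 0.0004 shift [-0.0013  0.0028  0.1144]
```

View pics/w3.png

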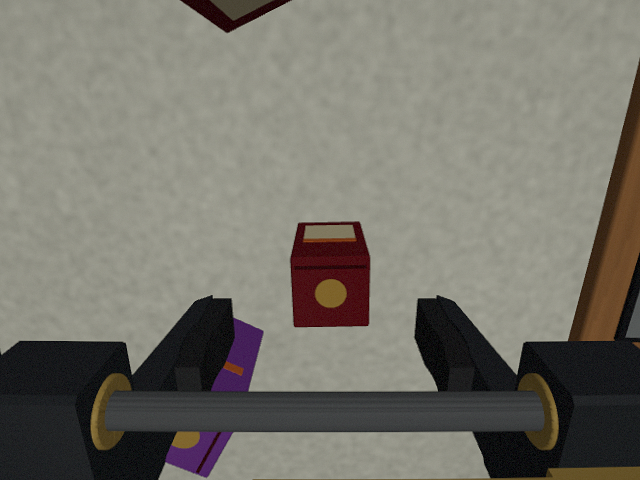

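xs is centred at (330,290) between the fingers. The purple decoy is clear of the left finger's path.

```bash
python3 -m inch '[[0,0.002,0.05,0],[0,0,0.04,0],[0,0,0.022,0],[0,0,0,0],[0,0,0,0]]'
python3 -m inch '[[0,0,0,0],[0,0,0,0],[0,0,0,0],[0,0,0,0],[0,0,0,0]]' 0
python3 -m inch '[[0,0,0,0],[0,0,0,0],[0,0,0,0]]'
python3 -m inch '[[0,0,-0.05,0],[0,0,-0.08,0],[0,0,-0.08,0],[0,0,-0.08,0],[0,0,0,0]]'
python3 - <<'E'
from h import *
go(.633,.1468,.19,89.5)
E
```

```text
clock: 15.7
eef_pos: [0.4201, 0.0681, 0.188]
orientation: [0.0, 0.7, 0.715, 0.0]
wrist_force: [-0.1, -0.4, -0.4]
width: 0.0748
gripper_force: 0.0
clock: 16.2
eef_pos: [0.4198, 0.068, 0.1873]
orientation: [0.0, 0.7, 0.715, 0.0]
wrist_force: [1.0, -0.3, 1.0]
width: 0.0375
gripper_force: 0.2
clock: 16.5
eef_pos: [0.4199, 0.068, 0.1873]
orientation: [0.0, 0.7, 0.715, 0.0]
wrist_force: [0.5, -0.2, 3.1]
width: 0.0357
gripper_force: 30.0
clock: 17.0
eef_pos: [0.4212, 0.0685, 0.3361]
orientation: [0.003, 0.7, 0.714, 0.003]
wrist_force: [1.2, 0.2, -0.4]
width: 0.0355
gripper_force: 30.0
at [0.4212 0.0685 0.1891] psi 91.2 w 0.0355 F 30.0 t 17.00
spin 0.0188 shift [ 0.1603  0.4223 -0.0019]
```

```bash
python3 -m inch '[[0,0,0,0.0188],[0,0,0,0],[0.0321,0.0845,0,0],[0.0321,0.0845,0,0],[0.0321,0.0845,0,0]]' >/dev/null
python3 -m inch '[[0.0321,0.0845,0,0],[0.0321,0.0845,0,0],[0,0,0,0],[0,0,0,0],[0,0,0,0]]'
python3 - <<'E'
from h import *
go(.633,.1468,.0563,89.5)
E
```

```text
clock: 18.0
eef_pos: [0.6303, 0.1462, 0.3304]
orientation: [-0.001, 0.71, 0.704, -0.002]
wrist_force: [-0.5, -0.3, -0.2]
width: 0.0359
gripper_force: 30.0
at [0.6303 0.1462 0.1834] psi 89.6 w 0.0359 F 30.0 t 18.00
spin 0.0006 shift [0.0012 0.0054 0.2543]
```

```bash
python3 -m inch '[[0.001,0.004,0.07,0],[0,0,0.08,0],[0,0,0.07,0],[0,0,0.02,0],[0,0,0,0]]' 
python3 -m inch '[[0,0,0.005,0],[0,0,0.003,0],[0,0,0.003,0],[0,0,0,0],[0,0,0,0]]'
python3 - <<'E'
from h import *
go(.633,.1468,.0563,89.5)
E
```

```text
clock: 18.5
eef_pos: [0.6324, 0.1464, 0.2111]
orientation: [-0.001, 0.71, 0.704, -0.002]
wrist_force: [-0.5, -0.7, 0.6]
width: 0.0357
gripper_force: 30.0
clock: 19.0
eef_pos: [0.6338, 0.147, 0.2072]
orientation: [0.0, 0.71, 0.704, 0.0]
wrist_force: [0.2, 0.3, -1.7]
width: 0.0356
gripper_force: 30.0
at [0.6338 0.147  0.0602] psi 89.5 w 0.0356 F 30.0 t 19.00
spin 0.0002 shift [-0.0004 -0.0016  0.0078]
```

```bash
python3 -m inch '[[0,-0.001,0.004,0],[0,0,0.003,0],[0,0,0.001,0],[0,0,0,0],[0,0,0,0]]' 
python3 -m inch '[[0,0,0.001,0],[0,0,0,0],[0,0,0,0]]'
```

```text
clock: 19.5
eef_pos: [0.6331, 0.147, 0.2034]
orientation: [0.0, 0.71, 0.704, -0.0]
wrist_force: [-3.3, -0.1, 7.2]
width: 0.0358
gripper_force: 30.0
clock: 19.8
eef_pos: [0.6331, 0.1471, 0.2034]
orientation: [0.0, 0.71, 0.704, -0.0]
wrist_force: [-4.3, -1.6, 11.0]
width: 0.0354
gripper_force: 30.0
```

```bash
python3 -m inch '[[0,0,0,0],[0,0,0,0],[0,0,0,0],[0,0,0,0],[0,0,0,0]]' 0.85
python3 -m inch '[[0,0,-0.04,0],[0,0,-0.08,0],[0,0,-0.09,0],[0,0,-0.09,0],[0,0,0,0]]'
python3 -m inch '[[0,0,0,-0.07],[0,0,0,-0.07],[0,0,0,-0.07],[0,0,0,-0.08],[0,0,0,0]]' 1
python3 - <<'E'
from h import *
go(.379,.220,.20,115.6)
im,X=cloud("top");cv2.imwrite("pics/top2.png",im[:,:,::-1])
E
```

```text
clock: 20.3
eef_pos: [0.6331, 0.147, 0.202]
orientation: [-0.0, 0.71, 0.704, -0.0]
wrist_force: [-0.3, -0.4, 0.4]
width: 0.0733
gripper_force: 0.0
clock: 20.8
eef_pos: [0.6351, 0.1481, 0.3591]
orientation: [0.003, 0.71, 0.704, 0.005]
wrist_force: [0.0, 0.1, -0.1]
width: 0.0751
gripper_force: 0.0
clock: 21.3
eef_pos: [0.633, 0.1467, 0.3513]
orientation: [-0.001, 0.532, 0.847, -0.0]
wrist_force: [0.2, -0.5, -0.2]
width: 0.0879
gripper_force: 0.0
at [0.633  0.1467 0.2043] psi 115.7 w 0.0879 F 0.0 t 21.30
spin 0.0009 shift [ 0.3517 -0.3948  0.0087]
```

View pics/top2.png

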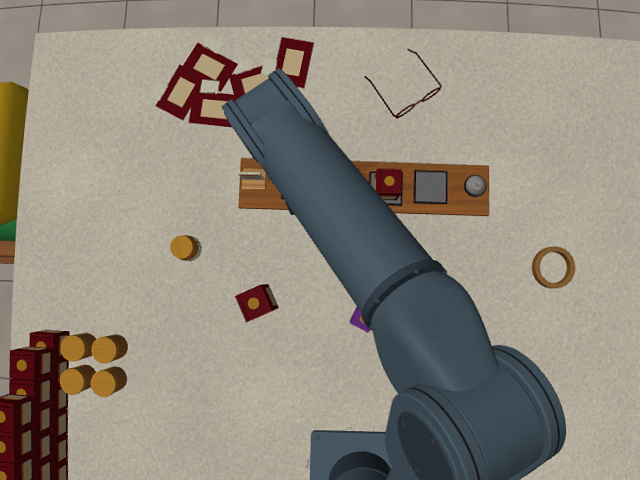

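The arm hides most of the row, but M shows at (389,181) on pad_2 and L is still at (256,302). Moving over L.

```bash
python3 -m inch '[[0.0586,-0.0658,0,0],[0.0586,-0.0658,0,0],[0.0586,-0.0658,0,0],[0.0586,-0.0658,0,0],[0.0586,-0.0658,0,0]]' >/dev/null
python3 -m inch '[[0.0586,-0.0658,0,0],[0,0,0,0],[0,0,0,0],[0,0,0,0]]'
python3 - <<'E'
from h import *
go(.379,.220,.087,115.6)
c=r.read_camera("wrist");cv2.imwrite("pics/w4.png",c["image"][:,:,::-1]);print(r.observe()["qpos"].round(2))
E
```

```text
clock: 22.25
eef_pos: [0.3802, 0.2198, 0.3523]
orientation: [0.0, 0.534, 0.846, 0.0]
wrist_force: [-0.3, 0.7, -0.0]
width: 0.0881
gripper_force: 0.0
at [0.3802 0.2198 0.2053] psi 115.5 w 0.0881 F 0.0 t 22.25
spin -0.0015 shift [ 0.0013 -0.002   0.2366]
[ 0.02  0.35 -0.76  2.09  0.33  0.82 -0.49]
```

View pics/w4.png

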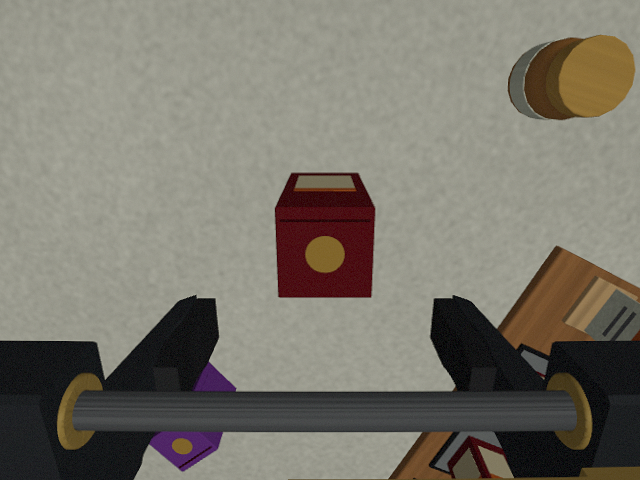

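L is square and centred at (325,252).

```bash
python3 -m inch '[[0.001,-0.002,0.08,0],[0,0,0.08,0],[0,0,0.05,0],[0,0,0.026,0],[0,0,0,0]]'
python3 -m inch '[[0,0,0,0],[0,0,0,0],[0,0,0,0],[0,0,0,0],[0,0,0,0]]' 0
python3 -m inch '[[0,0,0,0],[0,0,0,0],[0,0,0,0]]'
python3 -m inch '[[0,0,-0.05,0],[0,0,-0.09,0],[0,0,-0.09,0],[0,0,-0.09,0],[0,0,0,0]]'
python3 - <<'E'
from h import *
go(.43,-.1366,.247,89.3)
E
```

```text
clock: 22.8
eef_pos: [0.3782, 0.2198, 0.233]
orientation: [-0.001, 0.533, 0.846, -0.001]
wrist_force: [0.3, 0.1, 0.3]
width: 0.0879
gripper_force: 0.0
clock: 23.3
eef_pos: [0.3784, 0.2203, 0.2348]
orientation: [0.0, 0.533, 0.846, 0.001]
wrist_force: [1.1, 0.4, 3.6]
width: 0.056
gripper_force: 29.8
clock: 23.6
eef_pos: [0.3785, 0.2204, 0.2348]
orientation: [0.0, 0.533, 0.846, 0.001]
wrist_force: [1.3, -0.8, 6.0]
width: 0.0554
gripper_force: 29.8
clock: 24.1
eef_pos: [0.379, 0.2214, 0.3987]
orientation: [0.002, 0.533, 0.846, 0.003]
wrist_force: [0.4, 0.4, -2.2]
width: 0.0561
gripper_force: 29.8
at [0.379  0.2214 0.2517] psi 115.6 w 0.0561 F 29.8 t 24.10
spin 0.2923 shift [-0.7148  0.1108  0.0094]
```

```bash
python3 -m inch '[[0,0,0,0.073],[0,0,0,0.073],[0,0,0,0.073],[0,0,0,0.073],[0,0,0,0]]' >/dev/null
python3 -m inch '[[-0.0712,0.051,0,0],[-0.0712,0.051,0,0],[-0.0712,0.051,0,0],[-0.0712,0.051,0,0],[-0.0712,0.051,0,0]]' >/dev/null
python3 -m inch '[[-0.0712,0.051,0,0],[-0.0712,0.051,0,0],[-0.0712,0.051,0,0],[-0.0712,0.051,0,0],[-0.0712,0.051,0,0]]' >/dev/null
python3 -m inch '[[0,0,0,0],[0,0,0,0],[0,0,0,0]]'
python3 - <<'E'
from h import *
go(.6303,-.1366,.1038,89.3)
E
```

```text
clock: 25.9
eef_pos: [0.6284, -0.1373, 0.3933]
orientation: [-0.001, 0.71, 0.704, -0.0]
wrist_force: [-0.5, 0.6, -1.4]
width: 0.0558
gripper_force: 29.8
at [ 0.6284 -0.1373  0.2463] psi 89.5 w 0.0558 F 29.8 t 25.90
spin 0.0025 shift [0.0015 0.0039 0.285 ]
```

```bash
python3 -m inch '[[0.001,0.003,0.07,0],[0,0,0.08,0],[0,0,0.07,0],[0,0,0.045,0],[0,0,0,0]]' 
python3 -m inch '[[0,0,0.006,0],[0,0,0.003,0],[0,0,0.003,0],[0,0,0,0],[0,0,0,0]]'
python3 - <<'E'
from h import *
go(.6303,-.1366,.1038,89.3)
E
```

```text
clock: 26.4
eef_pos: [0.6283, -0.1366, 0.2584]
orientation: [-0.003, 0.71, 0.704, -0.002]
wrist_force: [-0.1, 0.4, -2.5]
width: 0.0558
gripper_force: 29.8
clock: 26.9
eef_pos: [0.6306, -0.1384, 0.2563]
orientation: [0.0, 0.711, 0.703, 0.0]
wrist_force: [-0.6, 0.3, -2.6]
width: 0.056
gripper_force: 29.8
at [ 0.6306 -0.1384  0.1093] psi 89.3 w 0.0560 F 29.8 t 26.90
spin 0.0004 shift [ 0.0036 -0.0006  0.0111]
```

```bash
python3 -m inch '[[0.003,0,0.005,0],[0,0,0.003,0],[0,0,0.002,0],[0,0,0,0],[0,0,0,0]]' 
python3 -m inch '[[0,0,0.002,0],[0,0,0,0],[0,0,0,0]]'
```

```text
clock: 27.4
eef_pos: [0.6304, -0.1367, 0.2508]
orientation: [-0.0, 0.711, 0.703, 0.0]
wrist_force: [-0.4, 0.8, 1.6]
width: 0.0558
gripper_force: 29.8
clock: 27.7
eef_pos: [0.6306, -0.1366, 0.2505]
orientation: [0.0, 0.711, 0.703, 0.0]
wrist_force: [-1.7, 0.7, 6.2]
width: 0.0556
gripper_force: 29.9
```

Contact. Release, retreat up and back to the right so the row is visible, and check.

```bash
python3 -m inch '[[0,0,0,0],[0,0,0,0],[0,0,0,0],[0,0,0,0],[0,0,0,0]]' 1
python3 -m inch '[[0,0,-0.04,0],[0,0,-0.08,0],[0,0,-0.09,0],[0,0,-0.09,0],[0,0,0,0]]' >/dev/null
python3 -m inch '[[-0.09,-0.02,0,0],[-0.09,-0.02,0,0],[-0.09,-0.02,0,0],[-0.09,-0.02,0,0],[-0.09,-0.02,0,0]]' >/dev/null
python3 -m inch '[[-0.09,-0.03,0,0],[-0.09,-0.03,0,0],[-0.09,-0.03,0,0],[0,0,0,0],[0,0,0,0]]'
python3 - <<'E'
from h import *
im,X=cloud("top");cv2.imwrite("pics/top3.png",im[:,:,::-1])
cv2.imwrite("pics/side3.png",r.read_camera("side")["image"][:,:,::-1])
pad=dict(xs=(633,146.8,.072),s=(630.3,53.1,.092),m=(624.8,-40.7,.112),l=(630.3,-136.6,.132))
for n,(x,y,z) in pad.items():
    k=(abs(X[...,2]-z-.001)<.006)&(np.hypot(X[...,0]*1000-x,X[...,1]*1000-y)<50)
    if k.sum()>20: print(n,k.sum(),rect(X[k][:,:2]),"d",(rect(X[k][:,:2])[:2]-[x,y]).round(1),"z",np.median(X[k][:,2]).round(4))
E
```

```text
clock: 28.2
eef_pos: [0.6304, -0.1368, 0.2496]
orientation: [-0.0, 0.711, 0.703, -0.0]
wrist_force: [0.0, -0.4, -0.1]
width: 0.0881
gripper_force: 0.0
clock: 29.7
eef_pos: [0.5302, -0.497, 0.3985]
orientation: [-0.001, 0.712, 0.702, -0.0]
wrist_force: [-0.2, 0.0, -0.4]
width: 0.0883
gripper_force: 0.0
xs 307 [632.3 145.6  36.7  35.5   1.6] d [-0.7 -1.2] z 0.0727
s 438 [629.4  50.6  42.   40.2   1.1] d [-0.9 -2.5] z 0.0925
m 630 [ 6.248e+02 -3.900e+01  4.970e+01  4.970e+01  3.000e-01] d [0.  1.7] z 0.1124
l 807 [ 629.6 -137.3   56.1   55.4   -1.3] d [-0.7 -0.7] z 0.1325
```

View pics/top3.png

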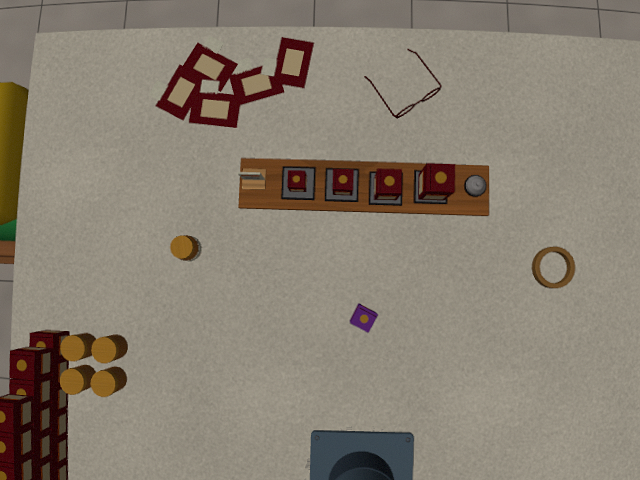

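View pics/side3.png

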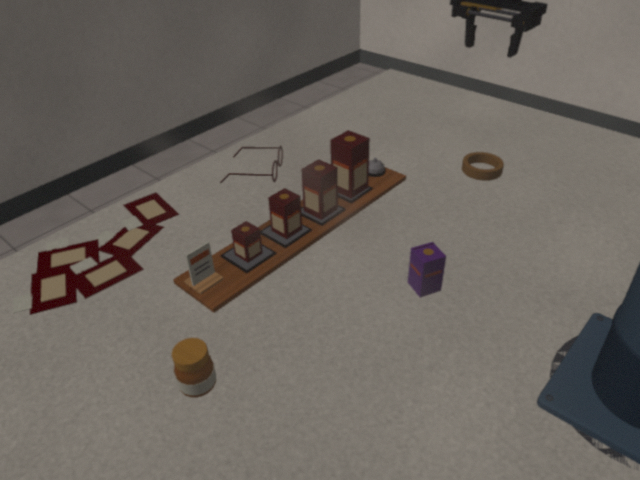

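Both pictures show the row running from xs at (297,181) by the card stand to L at (436,180) by the bell. All four are upright, square and within 3 mm of their pad centres. The jar is still at (184,247).

```bash
python3 -c "
from bench import r
print(r.finish_job())"
```

```text
the job is handed in; nothing more can be done
None
```

The job is handed in: the four maroon cartons stand released on their marks, smallest by the card stand to largest by the bell, each measured within 3 mm of its mark's centre, with the jar untouched, after about 30 s of the 102 s allowed (no verdict was returned).

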